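# Hang the spice cabinet door: hook the post, hold the hinge lined up

### The arm

A 6-joint arm with a two-finger parallel gripper is mounted at the origin on the work surface. World frame = base frame: x ahead of the robot, y to its left, z up, the work surface at z = 0. Lengths are in m, angles in degrees, forces in N, time in s.
With the tool pointing down it reaches from about 0.35 to 0.875 m from the base axis. Payload 4.2 kg.
Tool frame: the origin (TCP) lies between the finger pads; the fingertips stand 17 mm ahead of it and the grasp point (between the pads) lies 2 mm behind it; z points along the fingers, y is the direction in which the jaws open and shut (so a half turn about z gives the same grasp; the last joint's range is limited). The gripper opens to 87 mm and grips with 3 to 60 N. Pads are 19 mm wide; open, the fingers measure 117 mm over their backs; the gripper's body (75 mm by 190 mm) begins 51 mm behind the grasp point.
Start: joints at [-50.672, 22.042, 0.453, 0, -68.411, -14.817], TCP at [0.259, -0.569, 0.24] pointing down, gripper open.
Joint ranges: [-179.83, 179.83], [-69.29, 118.12], [-61.27, 80.66], [-181.25, 117.63], [-171.15, -9.14], [-177.46, 177.46]. Speed limits (degrees/s): [159.86, 159.86, 180, 180, 180, 180].

### API

Orientations are given as a 3x3 rotation matrix whose columns are the frame's x, y, z axes.
In Python, from station import r gives the robot as it stands.
- The arm moves only by the shell command python3 -m creep 'ROWS'. ROWS is JSON, a list of rows, each a list of 7 numbers: the opening, from 0 (shut) to 1 (fully open), then the shift along the tool's x, y, z scaled (see below), then the turn, a rotation vector about the tool's x, y, z scaled (see below). A call has 1 to 5 rows; each row is the pose to reach, as a shift and turn from the pose measured when the call began, along the tool's axes at that moment, turning the shorter way round; what a row does not reach only later rows make up. The controller multiplies each number of a shift by 300 mm and each number of a turn by 180 degrees. A row lasts 1/12 s, in which the tool goes at most 41.7 mm and 7.16 degrees, less where a joint would pass 70% of its speed; a pose out of reach is approached as far as the arm can. A call with a number of a shift or a turn outside -1 to 1 is refused whole. A call with a gripper value outside its range is refused whole. The fingers move at their own pace and stop on an object; the grip force is fixed at half the most. Time passes only in rows, so rows that repeat a pose let the fingers close. It gives the time, the measured TCP pose, the force and the opening at its end, in the units of the state.
- r.sense(): the state, without advancing time (a new reading comes with each control period).
- r.capture(name): name is "side" or "top" or "wrist"; returns the picture (420x560x3 uint8, blue, green, red); there is no depth.
- r.camera_model(name): a dict with "mtx" (3x3 intrinsics, pixels), "R" (3x3) and "t" (3): a world point X has camera coordinates R X + t; the wrist camera has in their place "mount" (4x4, takes a point from camera to tool coordinates, whose origin is the TCP and whose axes are the flange's). Camera axes: x right, y down, z forward; pixel columns grow to the right and rows downward; lengths in m; the calibration is good to about 2 mm. A picture is of the moment at which its call begins: read the wrist's pose just before it. camera_model takes no time and is no camera call.
- r.finish_job(): hands the job in, once; it reports no verdict.
Trained networks look in the newest picture that a camera, given by its name, has taken for a name from the list of things; names that differ only in an ending like _2 or _b are one class to them, and where a whole thing is asked for, a point or a joint stands for the part that bears it (a point fixed in the world has none). Each returns a list of dicts, best first, with "score" (0 to 1); they miss things now and then, are a little off and sometimes report something else, mostly with a low value. They report only what shows in the picture. A call takes as long as a camera call. They do not tell look-alikes from the thing itself.
- r.recognise(camera, target): "rect" ([left, top, right, bottom] as shares, 0 to 1, of the picture: columns of its width, rows of its height, round what is visible of it).
- r.outline_of(camera, target): "pixels" (420x560 bool, what is visible of it) and "rect" ([left, top, right, bottom] as shares, 0 to 1, of the picture: columns of its width, rows of its height, round what is visible of it).
The state is a dict: "time_s": time; "joints": joint angles; "joint_velocities": joint speeds; "effort": joint torques, N m; "tcp_pos": TCP position; "ee_rot": TCP orientation; "wrist_force": force on the tool from outside, world axes, zero at the start; "moment": the same for the moment, N m; "gripper_width": opening from 0.0 (shut) to 1.0 (fully open).
Only numpy, scipy, OpenCV 4.12 (cv2) and the standard library are available. Lean on these libraries where they do the work, as an engineer would, in place of code of your own. Each camera call takes 0.05 s, during which the arm holds its last target.

### The job

First swing the steel hook on top of the spice cabinet fully closed into its catch, so that the hinge post is locked. Then take the small dark wooden door out of the draining rack and bring its brass knuckle into the gap between the two brass knuckles of the hinge post, door upright and in line with the post and cabinet, so that the three holes line up and the 8 mm pin could drop straight through. Finish while still holding it there in the air, door knuckle about midway in the gap and not resting on or pressing against the post; leave everything else where it is.

Things in the scene. Friction and masses are not known exactly. Their poses are not given: they have to be found in the camera images.
- jamb: Fixed hinge post and cabinet. Origin: on the vertical hinge axis (of its two brass knuckles), at counter height; z up. Dark post (60 mm in x, 155 mm tall) from y = 18 to 62 mm, lighter cabinet (120 mm in x, 155 mm tall) from y = 64 to 224 mm. The door belongs on the free -y side, its own +y pointing along the jamb's +y.
- jamb_gap (a point): Middle of the free gap between the post's two brass knuckles: on the hinge axis, 115 mm above the counter; axes as jamb. The knuckles (26 mm outside, 16 mm hole) span heights 77 to 97 and 133 to 153 mm; the 36 mm gap between is open to -y and both x sides. The centre of the door's hole belongs here.
- hook_pivot (a point): Pivot of the steel hook on top of the post: 36 mm from the hinge axis along jamb +y, 161 mm above the counter. Axes as jamb. The hook turns about the vertical through it.
- hook (a joint): Angle of the hook, rad. 0 = closed, against its stop: it lies along jamb +y, its nose in the staple on the cabinet top. Grows as it swings open towards jamb -x (counter-clockwise from above), up to 1.5; starts at 0.8 to 1.3. It stays where it is left; about 1 N at the knob moves it.
- hook_knob (a point): Top of the hook's upright round black knob (16 mm diameter, 26 mm tall), 75 mm from the pivot, 194 mm above the counter; the hook bar under it lies 161 to 168 mm above the counter and 12 mm wide. Push the knob sideways or pinch it from above.
- door: Loose dark wooden door (16 mm in x, 120 mm in y, 130 mm tall, about 0.3 kg) standing in one of the rack's two slots, underside 10 mm above the counter; pinch it across its thickness at the middle of its upper edge. Origin: centre of its underside; z up. Brass knuckle on the +y edge. A brass pull knob (16 mm) sticks out 14 mm from the -x face near the -y edge, 65 mm up.
- door_hole (a point): Centre of the vertical 16 mm hole in the door's brass knuckle: 78 mm along door +y and 65 mm above the door's underside; axes as door. The knuckle is a tube 26 mm outside, 24 mm tall (53 to 77 mm above the underside).
- rack: Fixed grey draining rack, 170 mm in x, 130 mm in y, base 10 mm thick. Two slots along y, 20 mm wide, at x = -40 and +40 mm, between walls 8 mm thick whose tops are 40 mm above the counter. Origin: centre of its underside.
- board: White plastic cutting board (16 mm thick, 120 mm wide, 78 mm tall) standing in the other slot of the rack; to be left there. Origin: centre of its underside.
- pin: Steel hinge pin, 8 mm, 100 mm tall, standing in a small pale wooden block behind; a colleague will use it, leave it. Origin: its foot.
- bottle_green: Green bottle, 72 mm wide, 240 mm tall; bystander. Origin: centre of its underside.
- bottle_clear: Clear bottle, 68 mm wide, 200 mm tall; bystander. Origin: centre of its underside.
- cup_a: White mug, 76 mm wide, 65 mm tall; bystander. Origin: centre of its underside.
- cup_b: White mug, 76 mm wide, 65 mm tall; bystander. Origin: centre of its underside.
- screwdriver: Red-handled screwdriver lying on the counter left of the cabinet; bystander. Origin: centre of its underside.
Mind the look-alikes: they are no part of the job. What is shaped like the door but blue or purple is not meant.

How it is judged (in metres and radians):
On the way, in this order (a step that is already met when the one before it is completed fails the run):
1. the hook is swung closed into its catch (value of joint hook below 0.06 rad), for 0.3 s.
2. the door is lifted out of the rack by the gripper (height (world z) of door above 0.042 m and contact force between the fingers and door above 2 N), for 0.2 s.
At the end, for the whole second after the job is handed in: Hook within 0.08 rad of closed; door held still in the fingers, its hole within 4 mm of the hinge axis and 5 mm of mid gap in height; upright within 0.07 rad, on the open (-y) side of the post, in line within 0.17 rad; under 1 N between door and post (value of joint hook below 0.08 rad and horizontal distance between door_hole and jamb_gap below 0.004 m and z of door_hole in the frame of jamb_gap between -0.005 and 0.005 m and angle between door's own z axis and vertical below 0.07 rad and angle between the y axis of door and the y axis of jamb, either way round below 0.17 rad and y of door in the frame of jamb below -0.05 m and contact force between the fingers and door above 2 N and contact force between door and jamb below 1 N and linear speed of door below 0.02 m/s); the arm keeps its last pose, push and grip.
It fails at once if a bystander or the cutting board is shifted by more than 3 cm or the hinge pin is taken (distance of any of pin, board, bottle_green, bottle_clear, cup_a, cup_b, screwdriver from where it was at the start of the episode above 0.03 m).
It also fails if it takes over 64 s, if anything falls off the work surface, if the arm or the gripper's body presses on something with over 40 N, if the wrist force passes 120 N, or if a joint passes its speed limit or range.

## Working session

There is one attempt and no reset: what is moved stays moved. The work goes in short steps, Python scripts to look and compute and a shell command to move; the robot and the scene stay as the last step left them, time stands still between calls to the robot, and variables do not carry over. Pictures are saved under pics/ and viewed, and the job is handed in when it is done.

```bash
ls; mkdir -p pics
python3 - <<'E'
from station import r
import cv2
s=r.sense();print(s)
for n in("side","top","wrist"):
    im=r.capture(n);cv2.imwrite(f"pics/{n}0.png",im)
    m=r.camera_model(n);print(n,m)
E
```

```text
pics
{'time_s': 0.0, 'joints': array([-5.06734910e+01,  2.20893892e+01,  3.79125088e-01, -2.86221670e-02,
       -6.84099665e+01, -1.48183809e+01]), 'joint_velocities': array([-0.05232464,  0.00397369,  0.0170992 ,  0.0771475 , -0.04319514,
       -0.03115662]), 'effort': array([ 2.08616293e-04, -3.90668142e+01,  1.87411362e+01,  4.21991721e+00,
        1.08966592e-02, -1.98080729e-04]), 'tcp_pos': array([ 0.25906374, -0.56815758,  0.23847049]), 'ee_rot': array([[-9.09978828e-01, -4.14653580e-01, -9.70508191e-04],
       [-4.14654706e-01,  9.09976811e-01,  1.91756682e-03],
       [ 8.80140030e-05,  2.14737099e-03, -9.99997691e-01]]), 'wrist_force': array([ 0.34173353, -0.06928035, -0.26108986]), 'moment': array([ 0.05476603,  0.06271399, -0.0083917 ]), 'gripper_width': 1.0012087357404178}
side {'mtx': array([[435.41575347,   0.        , 274.32174967],
       [  0.        , 435.41575347, 216.19523648],
       [  0.        ,   0.        ,   1.        ]]), 'R': array([[-0.98740596, -0.15786228,  0.01043883],
       [-0.10006102,  0.57203377, -0.8141039 ],
       [ 0.12254493, -0.8048955
[... 259 characters left out ...]
2, -0.99986457, -0.0158703 ],
       [-0.99741027, -0.00320458, -0.07185047],
       [ 0.07178988,  0.01614216, -0.99728915]]), 't': array([-0.0105077 ,  0.55238384,  1.41599353])}
wrist {'mtx': array([[291.91594477,   0.        , 279.17852401],
       [  0.        , 291.91594477, 210.05504624],
       [  0.        ,   0.        ,   1.        ]]), 'mount': array([[ 2.58148277e-04, -9.68769722e-01, -2.47962011e-01,
         6.81690658e-02],
       [ 9.99998580e-01,  6.63051633e-04, -1.54941652e-03,
        -1.62938686e-03],
       [ 1.66543943e-03, -2.47961259e-01,  9.68768517e-01,
        -1.45858564e-01],
       [ 0.00000000e+00,  0.00000000e+00,  0.00000000e+00,
         1.00000000e+00]])}
```

View pics/side0.png

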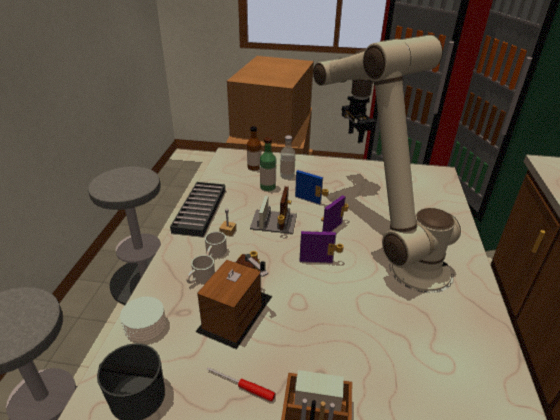

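View pics/top0.png

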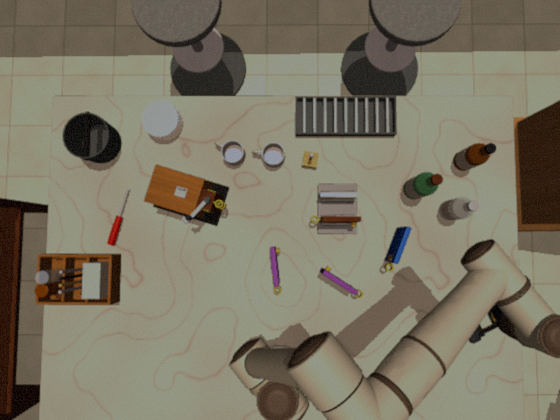

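View pics/wrist0.png

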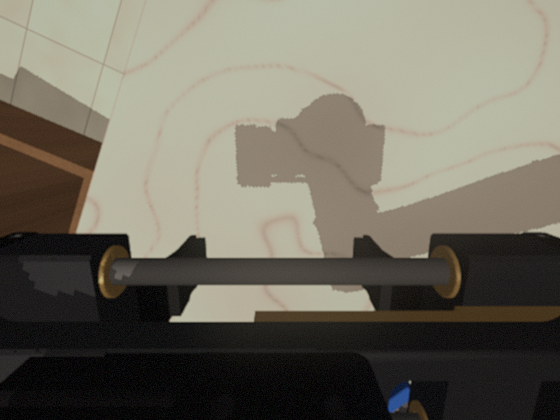

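Run:
```python
import cv2,numpy as np
t=cv2.imread("pics/top0.png");s=cv2.imread("pics/side0.png")
a=cv2.resize(t[155:240,140:240],None,fx=4,fy=4,interpolation=cv2.INTER_CUBIC)
b=cv2.resize(t[155:240,290:390],None,fx=4,fy=4,interpolation=cv2.INTER_CUBIC)
c=cv2.resize(s[240:345,190:290],(400,420),interpolation=cv2.INTER_CUBIC)
d=cv2.resize(s[165:270,240:340],(400,420),interpolation=cv2.INTER_CUBIC)
cv2.imwrite("pics/z1.png",np.hstack([a,b]));cv2.imwrite("pics/z2.png",np.hstack([c,d]))
```

```text
(no output)
```

View pics/z1.png

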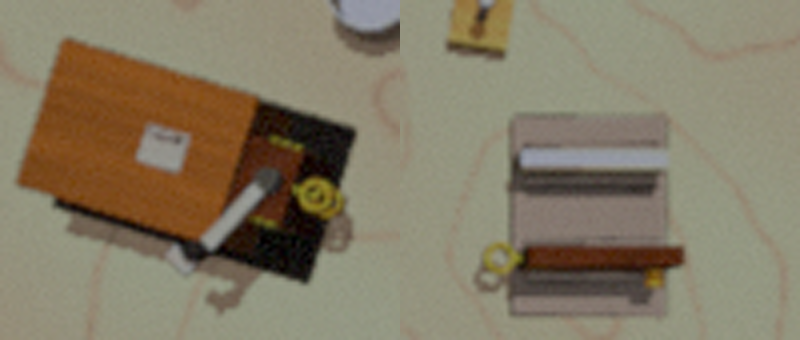

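View pics/z2.png

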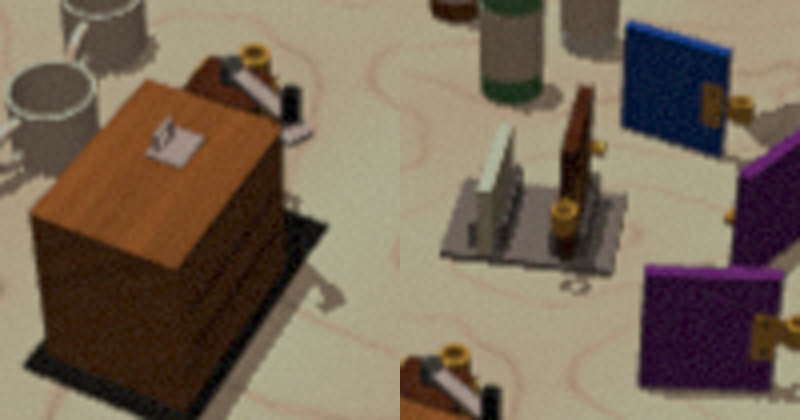

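```bash
cat > h.py <<'E'
import numpy as np,cv2
from station import r
from scipy.optimize import least_squares
def proj(n,X,st=None):
    m=r.camera_model(n);X=np.atleast_2d(X)
    if n=="wrist":
        p=(X-st["tcp_pos"])@st["ee_rot"]; M=m["mount"]; c=(p-M[:3,3])@M[:3,:3]
    else: c=X@m["R"].T+m["t"]
    q=c@m["mtx"].T
    return q[:,:2]/q[:,2:]
def place(p,P):
    P=np.atleast_2d(P);c,s=np.cos(p[2]),np.sin(p[2])
    return np.c_[p[0]+c*P[:,0]-s*P[:,1],p[1]+s*P[:,0]+c*P[:,1],P[:,2]]
def fit(obs,p0,sts=None):
    # obs: list (cam,[local],[px],st)
    f=lambda p:np.concatenate([(proj(o[0],place(p,o[1]),o[3] if len(o)>3 else None)-o[2]).ravel() for o in obs])
    s=least_squares(f,p0,loss='soft_l1',f_scale=1.0);return s.x,f(s.x)
def rot_to_row(st,target,Rt=None):
    d=(np.array(target)-st["tcp_pos"])@st["ee_rot"]/0.3
    out=list(d)
    if Rt is not None:
        v=cv2.Rodrigues(st["ee_rot"].T@Rt)[0].ravel()/np.pi; out+=list(v)
    return np.round(out,4)
def downrot(yaw):  # tool y axis at angle yaw, z down
    y=np.array([np.cos(yaw),np.sin(yaw),0]);z=np.array([0,0,-1.]);return np.c_[np.cross(y,z),y,z]
E
python3 - <<'E'
from h import *
T=lambda L,o:[(a/4+o[0],b/4+o[1]) for a,b in L]
z=.155
ob=[("top",[[.06,.224,z],[.06,.064,z],[-.06,.224,z],[0,0,.153]],T([(65,38),(258,100),(18,185),(320,195)],(140,155))),
("side",[[.06,.064,z],[-.06,.064,z],[-.06,.224,z],[.06,.224,z],[0,0,.153]],T([(150,80),(278,125),(178,268),(32,212),(257,52)],(190,240)))]
for o in (ob,ob[:1],ob[1:]):
  p,e=fit(o,[.6,.1,0]);print(p,np.degrees(p[2]));print(e.round(1))
p,e=fit(ob,[.6,.1,0])
for a in(.8,1.0,1.3):
  for zz in(.168,.194):
    k=[[-.075*np.sin(a),.036+.075*np.cos(a),zz]];print(a,zz,(proj("top",place(p,k))-[140,155])*4,(proj("side",place(p,k))-[190,240])*4)
od=[("top",[[.008,.06,.14],[.008,-.06,.14],[-.008,-.06,.14],[-.008,.06,.14],[0,.078,.087]],T([(523,246),(684,248),(684,268),(523,268),(499,259)],(-110+300,155)) )]
od=[("top",od[0][1],[(a/4+190,b/4+155) for a,b in [(523,246),(684,248),(684,268),(523,268),(499,259)]])]
d,e=fit(od,[.55,-.1,0]);print(d,e.round(1))
E
```

```text
[ 0.55637246  0.18314929 -0.29500639] -16.902620891386018
[-1.  -0.2  0.  -0.6 -1.6  0.2 -1.5  0.5 -0.4 -1.7  2.4 -1.   0.2 -0.6
 -0.5 -1.   0.  -0.6]
[ 0.55699502  0.1794926  -0.29003367] -16.61770534171339
[-0.1 -0.1  1.1 -0.7 -0.4  0.4 -0.3  0.3]
[ 0.55592471  0.18682786 -0.29380432] -16.833747318457338
[-0.5 -0.9  2.4 -0.2  0.2  0.4 -0.7  0.  -0.1  0.2]
0.8 0.168 [[178.02391087 229.01950899]] [[264.75974543 125.45790748]]
0.8 0.194 [[169.48159348 226.77143375]] [[264.26376461  98.72611995]]
1.0 0.168 [[188.93567633 245.35542734]] [[283.51528351 119.56036906]]
1.0 0.194 [[180.61026925 243.44060597]] [[283.24615572  92.87134844]]
1.3 0.168 [[210.90688493 264.93151972]] [[307.28308451 106.4845597 ]]
1.3 0.194 [[203.02384812 263.41663669]] [[307.2986215   79.88821051]]
[ 0.51219525 -0.19145179 -0.00534058] [ 0.6  0.1 -0.4 -0.1 -0.4  0.1  0.6 -0.2 -0.3  0.2]
```

Run:
```python
from h import *
st=r.sense();p=[.5565,.182,-.293]
print(place(p,[[0,.06,.253]]),rot_to_row(st,place(p,[[0,.06,.253]])[0],downrot(p[2]+np.pi)))
```

```text
[[0.57382954 0.2394429  0.253     ]] [-2.0712e+00  2.0149e+00 -4.4500e-02  5.0000e-04  2.0000e-04 -2.7060e-01]
```

```bash
for i in 1 2 3; do python3 -m creep '[[1,-0.5,0.49,-0.01,0,0,0],[1,-0.5,0.49,-0.01,0,0,0],[1,-0.5,0.49,-0.01,0,0,0],[1,-0.5,0.49,-0.01,0,0,0],[1,-0.5,0.49,-0.01,0,0,0]]'; done
python3 - <<'E'
from h import *
st=r.sense();p=[.5565,.182,-.293]
print(st["time_s"],st["tcp_pos"],rot_to_row(st,place(p,[[0,.06,.253]])[0],downrot(p[2]+np.pi)))
E
```

```text
time_s: 0.57
tcp_pos: [0.3339, -0.3723, 0.2416]
ee_rot: [[-0.91, -0.414, -0.001], [-0.414, 0.91, 0.002], [0.0, 0.002, -1.0]]
wrist_force: [0.9, -0.2, -0.0]
gripper_width: 0.997
time_s: 0.98
tcp_pos: [0.4084, -0.1776, 0.2449]
ee_rot: [[-0.91, -0.414, -0.001], [-0.414, 0.91, 0.002], [-0.0, 0.002, -1.0]]
wrist_force: [1.4, -0.7, 0.3]
gripper_width: 1.0
time_s: 1.4
tcp_pos: [0.4829, 0.0171, 0.2483]
ee_rot: [[-0.91, -0.414, -0.001], [-0.414, 0.91, 0.002], [-0.0, 0.002, -1.0]]
wrist_force: [1.1, -0.5, -0.1]
gripper_width: 1.007
1.4 [0.48286312 0.01708153 0.24833157] [-5.831e-01  5.489e-01 -1.420e-02  6.000e-04  4.000e-04 -2.707e-01]
```

```bash
python3 -m creep '[[1,-0.583,0.549,-0.014,0,0,-0.27],[1,-0.583,0.549,-0.014,0,0,-0.27],[1,-0.583,0.549,-0.014,0,0,-0.27],[1,-0.583,0.549,-0.014,0,0,-0.27],[1,-0.583,0.549,-0.014,0,0,-0.27]]'
python3 - <<'E'
from h import *
st=r.sense();p=[.5565,.182,-.293]
print(st["time_s"],st["tcp_pos"],rot_to_row(st,place(p,[[0,.06,.253]])[0],downrot(p[2]+np.pi)))
E
```

```text
time_s: 1.82
tcp_pos: [0.5612, 0.21, 0.2521]
ee_rot: [[-0.49, -0.872, -0.001], [-0.872, 0.49, 0.002], [-0.001, 0.002, -1.0]]
wrist_force: [1.0, -0.6, -0.3]
gripper_width: 0.999
1.8167 [0.56116704 0.21003106 0.25206823] [-0.1061  0.0113 -0.003   0.0006  0.0004 -0.0698]
```

```bash
python3 -m creep '[[1,-0.106,0.011,-0.003,0,0,-0.07],[1,-0.106,0.011,-0.003,0,0,-0.07],[1,-0.106,0.011,-0.003,0,0,-0.07],[1,-0.106,0.011,-0.003,0,0,-0.07]]'
python3 - <<'E'
from h import *
import pickle
st=r.sense();im=r.capture("wrist");cv2.imwrite("pics/w1.png",im);pickle.dump(st,open("st1.pkl","wb"))
p=[.5565,.182,-.293]
print(st["time_s"],st["tcp_pos"],rot_to_row(st,place(p,[[0,.06,.253]])[0],downrot(p[2]+np.pi)))
print(proj("wrist",place(p,[[0,0,.153],[0,.036,.168],[.03,.018,.155],[-.03,.018,.155]]),st))
E
```

```text
time_s: 2.15
tcp_pos: [0.5735, 0.2393, 0.2522]
ee_rot: [[-0.291, -0.957, -0.003], [-0.957, 0.291, 0.001], [-0.0, 0.003, -1.0]]
wrist_force: [0.3, -0.6, 0.4]
gripper_width: 0.999
2.15 [0.57350205 0.23931203 0.2522419 ] [-0.0007 -0.0009 -0.0025  0.0009  0.     -0.0006]
[[279.33649937 147.47533825]
 [279.4484327  194.07022783]
 [243.22997083 169.7964141 ]
 [315.50741874 169.66239113]]
```

View pics/w1.png

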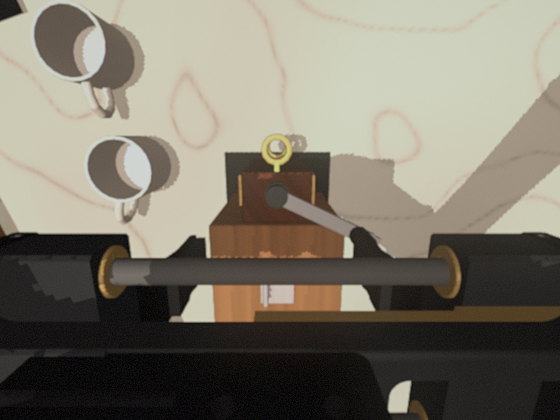

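Run:
```python
import cv2
im=cv2.imread("pics/w1.png")
cv2.imwrite("pics/w1z.png",cv2.resize(im[120:220,210:345],None,fx=5.9,fy=5.9,interpolation=cv2.INTER_CUBIC))
```

```text
(no output)
```

View pics/w1z.png

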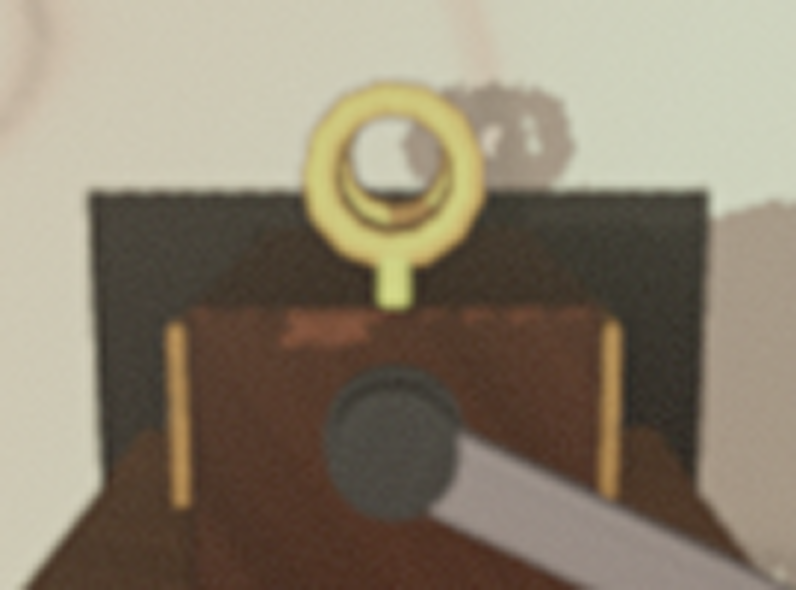

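```bash
cat >> h.py <<'E'
def ray(px,z,st):
    m=r.camera_model("wrist");M=m["mount"];v=np.linalg.inv(m["mtx"])@[px[0],px[1],1]
    d=st["ee_rot"]@(M[:3,:3]@v);o=st["tcp_pos"]+st["ee_rot"]@M[:3,3]
    return o+d*(z-o[2])/d[2]
E
python3 - <<'E'
from h import *
import pickle
st=pickle.load(open("st1.pkl","rb"))
h=ray((276.4,149.1),.153,st);print(h,(h-st["tcp_pos"])@st["ee_rot"])
p=[h[0],h[1],-.293]
def px(X,o=(210,120),s=5.9):return ((X-np.array(o)+.5)*s-.5).round()
print(px(proj("wrist",place(p,[[-.03,.018,.155],[.03,.018,.155],[0,.036,.168]]),st)))
pv=ray(((393+.5)/5.9+209.5,(440+.5)/5.9+119.5),.170,st);print(pv,np.degrees(np.arctan2(*(h-pv)[:2]))) 
for a in (1,1.05,1.1,1.15): print(a,proj("wrist",place(p,[[-.075*np.sin(a),.036+.075*np.cos(a),.165]]),st))
E
```

```text
[0.55919113 0.1825498  0.153     ] [ 0.05848233 -0.00308416  0.09922708]
[[608. 305.]
 [182. 306.]
 [394. 449.]]
[0.56928547 0.21540457 0.17      ] -162.9208946704548
1 [[351.09421867 241.71622686]]
1.05 [[353.62099368 238.13800103]]
1.1 [[355.97803313 234.4322312 ]]
1.15 [[358.158372   230.60595109]]
```

Run:
```python
from h import *
st=r.sense();p=[.5592,.1825,-.297]
for a,z in((1.1,.235),(1.1,.189)):
  print(rot_to_row(st,place(p,[[-.075*np.sin(a),.036+.075*np.cos(a),z]])[0],downrot(p[2]+np.pi)))
```

```text
[-4.060e-02  2.133e-01  5.960e-02  7.000e-04  2.000e-04  5.000e-04]
[-4.050e-02  2.129e-01  2.129e-01  7.000e-04  2.000e-04  5.000e-04]
```

```bash
python3 -m creep '[[0.6,-0.04,0.213,0.03,0,0,0],[0.6,-0.04,0.213,0.03,0,0,0],[0.6,-0.04,0.213,0.1,0,0,0],[0.6,-0.04,0.213,0.16,0,0,0],[0.6,-0.04,0.213,0.16,0,0,0]]'
python3 - <<'E'
from h import *
a=r.capture("wrist");b=r.capture("side")
print(r.sense()["time_s"]);cv2.imwrite("pics/w2.png",np.vstack([a[:330],cv2.resize(b[220:340,170:320],(560,448),interpolation=cv2.INTER_CUBIC)[:270]]))
E
```

```text
time_s: 2.62
tcp_pos: [0.5132, 0.2667, 0.202]
ee_rot: [[-0.294, -0.956, -0.008], [-0.956, 0.294, -0.002], [0.004, 0.007, -1.0]]
wrist_force: [-0.7, -0.1, 0.0]
gripper_width: 0.708
2.7167
```

View pics/w2.png

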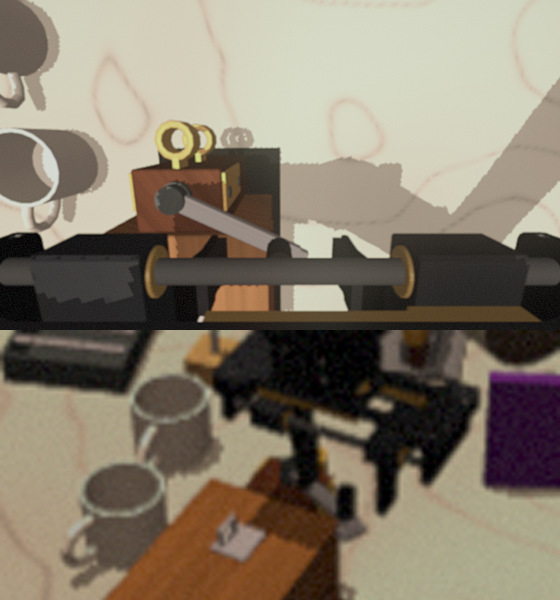

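```bash
python3 -m creep '[[0.5,0,0,0.043,0,0,0],[0.3,0,0,0.043,0,0,0],[0.1,0,0,0.043,0,0,0],[0,0,0,0.043,0,0,0],[0,0,0,0.043,0,0,0]]';  python3 -m creep '[[0,0,0,0,0,0,0],[0,0,0,0,0,0,0],[0,0,0,0,0,0,0]]'
python3 - <<'E'
from h import *
st=r.sense();p=[.5592,.1825,-.297]
L=(st["tcp_pos"]-[p[0],p[1],0])@np.array([[np.cos(p[2]),-np.sin(p[2]),0],[np.sin(p[2]),np.cos(p[2]),0],[0,0,1]]);print(L,st["gripper_width"],st["wrist_force"])
print("ang",np.arctan2(-L[0],L[1]-.036),np.hypot(L[0],L[1]-.036))
b=L[:2].copy()
for a in (.9,.7,.5,.3,.1,0,-.02):
  print(a,rot_to_row(st,place(p,[[-.075*np.sin(a),.036+.075*np.cos(a),st["tcp_pos"][2]]])[0]))
E
```

```text
time_s: 3.13
tcp_pos: [0.5163, 0.2679, 0.1936]
ee_rot: [[-0.293, -0.956, -0.001], [-0.956, 0.293, 0.002], [-0.001, 0.001, -1.0]]
wrist_force: [-0.5, 0.1, -1.1]
gripper_width: 0.302
time_s: 3.38
tcp_pos: [0.5147, 0.2691, 0.1939]
ee_rot: [[-0.294, -0.956, -0.003], [-0.956, 0.294, 0.004], [-0.003, 0.004, -1.0]]
wrist_force: [-7.1, 4.8, 2.9]
gripper_width: 0.175
[-0.06792905  0.06980856  0.19388622] 0.1753379408069419 [-7.13913406  4.77691681  2.91243749]
ang 1.108987226661056 0.07587736915746794
0.9 [-0.0427 -0.0305 -0.    ]
0.7 [-0.0786 -0.0653 -0.0001]
0.5 [-0.1068 -0.1065 -0.0002]
0.3 [-0.1263 -0.1524 -0.0003]
0.1 [-0.1363 -0.2013 -0.0005]
0 [-0.1376 -0.2263 -0.0006]
-0.02 [-0.1375 -0.2313 -0.0006]
```

```bash
python3 -m creep '[[0,-0.043,-0.03,0,0,0,0],[0,-0.079,-0.065,0,0,0,0],[0,-0.107,-0.107,0,0,0,0],[0,-0.126,-0.152,0,0,0,0],[0,-0.136,-0.2,0,0,0,0]]'
python3 - <<'E'
from h import *
st=r.sense();p=[.5592,.1825,-.297]
for a in (0.05,0,-.03):
  print(a,rot_to_row(st,place(p,[[-.075*np.sin(a),.036+.075*np.cos(a),st["tcp_pos"][2]]])[0]))
E
```

```text
time_s: 3.8
tcp_pos: [0.5832, 0.2961, 0.1939]
ee_rot: [[-0.293, -0.956, -0.003], [-0.956, 0.293, 0.012], [-0.011, 0.006, -1.0]]
wrist_force: [-4.0, 8.6, -0.3]
gripper_width: 0.171
0.05 [ 0.0156 -0.0218 -0.0003]
0 [ 0.0153 -0.0343 -0.0004]
-0.03 [ 0.0154 -0.0418 -0.0004]
```

```bash
python3 -m creep '[[0,0.012,-0.022,0,0,0,0],[0,0.012,-0.034,0,0,0,0],[0,0.012,-0.038,0,0,0,0],[0,0.012,-0.038,0,0,0,0],[0,0.012,-0.038,0,0,0,0]]'
python3 - <<'E'
from h import *
st=r.sense();p=[.5592,.1825,-.297]
for a in (0.05,0,-.03):
  print(a,rot_to_row(st,place(p,[[-.075*np.sin(a),.036+.075*np.cos(a),st["tcp_pos"][2]]])[0]))
E
```

```text
time_s: 4.22
tcp_pos: [0.5923, 0.2934, 0.1939]
ee_rot: [[-0.293, -0.956, -0.003], [-0.956, 0.293, 0.019], [-0.018, 0.008, -1.0]]
wrist_force: [-4.8, 10.5, -0.8]
gripper_width: 0.174
0.05 [ 0.0161  0.0097 -0.0002]
0 [ 0.0158 -0.0028 -0.0003]
-0.03 [ 0.0159 -0.0103 -0.0004]
```

Run:
```python
from h import *
a=r.capture("wrist");b=r.capture("side");c=r.capture("top")
cv2.imwrite("pics/w3.png",np.hstack([cv2.resize(b[220:340,170:290],(400,400),interpolation=cv2.INTER_CUBIC),cv2.resize(c[150:250,130:230],(400,400),interpolation=cv2.INTER_CUBIC)]))
cv2.imwrite("pics/w3w.png",a)
```

```text
(no output)
```

View pics/w3.png

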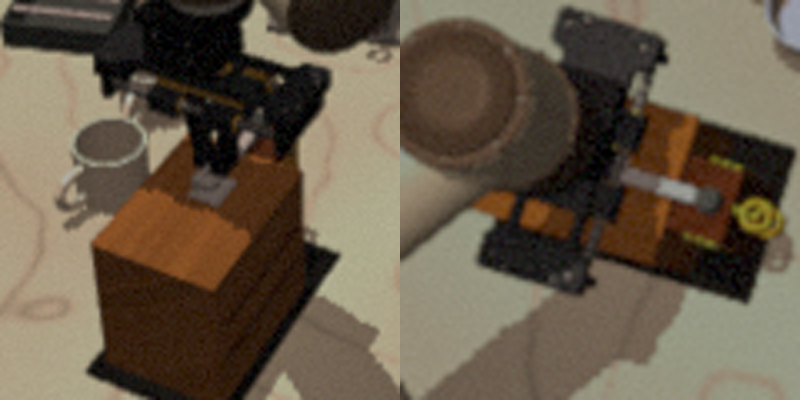

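View pics/w3w.png

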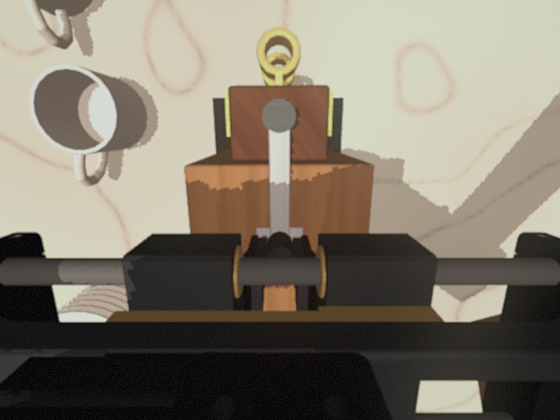

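```bash
python3 -m creep '[[0,0.0,-0.01,0,0,0,0],[0,0,-0.01,0,0,0,0],[0,0,-0.01,0,0,0,0],[0,0,-0.01,0,0,0,0]]'
```

```text
time_s: 4.7
tcp_pos: [0.5925, 0.2937, 0.1937]
ee_rot: [[-0.293, -0.956, -0.007], [-0.956, 0.293, 0.02], [-0.017, 0.013, -1.0]]
wrist_force: [-7.3, 3.8, 2.1]
gripper_width: 0.176
```

```bash
python3 -m creep '[[0.4,0,0.003,0,0,0,0],[0.4,0,0.003,0,0,0,0],[0.4,0,0.003,0,0,0,0]]';python3 -m creep '[[0.4,0,0,-0.12,0,0,0],[0.4,0,0,-0.2,0,0,0],[0.4,0,0,-0.25,0,0,0]]'
python3 - <<'E'
from h import *
st=r.sense();p=[.5592,.1825,-.297]
print(st["time_s"],st["tcp_pos"],rot_to_row(st,place(p,[[0,.06,.253]])[0],downrot(p[2]+np.pi)))
E
```

```text
time_s: 4.95
tcp_pos: [0.5919, 0.2941, 0.1941]
ee_rot: [[-0.293, -0.956, -0.006], [-0.956, 0.293, 0.02], [-0.017, 0.012, -1.0]]
wrist_force: [1.0, -0.2, -0.7]
gripper_width: 0.318
time_s: 5.2
tcp_pos: [0.5939, 0.2926, 0.2728]
ee_rot: [[-0.293, -0.956, -0.001], [-0.956, 0.293, 0.022], [-0.021, 0.008, -1.0]]
wrist_force: [0.5, 0.3, 0.4]
gripper_width: 0.392
5.2 [0.5939285  0.29263848 0.27277007] [ 1.863e-01  2.700e-03  6.210e-02  2.500e-03  6.600e-03 -1.000e-04]
```

```bash
python3 -m creep '[[1,0.14,0.003,0.03,0.0025,0.0066,0],[1,0.186,0.003,0.062,0.0025,0.0066,0],[1,0.186,0.003,0.062,0.0025,0.0066,0],[1,0.186,0.003,0.062,0.0025,0.0066,0],[1,0.186,0.003,0.062,0.0025,0.0066,0]]';python3 -m creep '[[1,0,0,0,0,0,0],[1,0,0,0,0,0,0]]'
python3 - <<'E'
from h import *
import pickle
st=r.sense();im=r.capture("wrist");pickle.dump(st,open("st4.pkl","wb"));p=[.5592,.1825,-.297]
cv2.imwrite("pics/w4.png",im)
cv2.imwrite("pics/w4z.png",cv2.resize(im[120:245,205:355],None,fx=4.8,fy=4.8,interpolation=cv2.INTER_CUBIC))
print(st["time_s"],st["tcp_pos"],rot_to_row(st,place(p,[[0,.06,.253]])[0],downrot(p[2]+np.pi)))
E
```

```text
time_s: 5.62
tcp_pos: [0.5774, 0.2403, 0.2534]
ee_rot: [[-0.293, -0.956, 0.001], [-0.956, 0.293, 0.0], [-0.001, -0.001, -1.0]]
wrist_force: [0.9, -1.1, -0.3]
gripper_width: 0.696
time_s: 5.78
tcp_pos: [0.5781, 0.2412, 0.2537]
ee_rot: [[-0.292, -0.956, 0.002], [-0.956, 0.292, 0.001], [-0.001, -0.002, -1.0]]
wrist_force: [0.6, -0.5, -0.7]
gripper_width: 0.847
5.7833 [0.57808037 0.24116538 0.25368329] [ 0.0054  0.003   0.0023 -0.0006  0.0004  0.0001]
```

View pics/w4z.png

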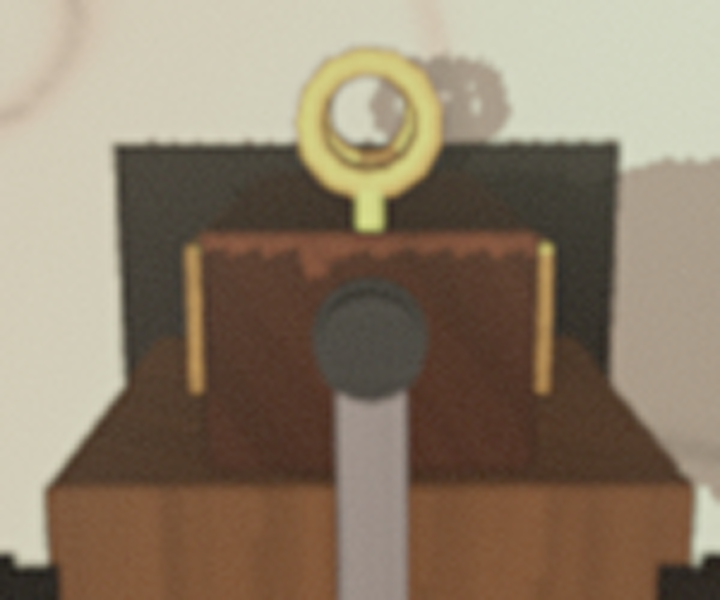

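```bash
cat >> h.py <<'E'
def ring(im,c,rad=22,cut=None):
    hsv=cv2.cvtColor(im,cv2.COLOR_BGR2HSV)
    S=6;x0,y0=int(c[0]-rad),int(c[1]-rad)
    sub=cv2.resize(im[y0:y0+2*rad,x0:x0+2*rad],None,fx=S,fy=S,interpolation=cv2.INTER_CUBIC)
    h=cv2.cvtColor(sub,cv2.COLOR_BGR2HSV);m=((h[...,0]>18)&(h[...,0]<36)&(h[...,1]>90)&(h[...,2]>110)).astype(np.uint8)*255
    m=cv2.morphologyEx(m,cv2.MORPH_OPEN,cv2.getStructuringElement(cv2.MORPH_ELLIPSE,(7,7)))
    cs,_=cv2.findContours(m,cv2.RETR_EXTERNAL,cv2.CHAIN_APPROX_NONE)
    k=max(cs,key=cv2.contourArea)[:,0].astype(float)
    # robust circle
    f=lambda q:np.hypot(k[:,0]-q[0],k[:,1]-q[1])-q[2]
    s=least_squares(f,[rad*S,rad*S,15*S],loss='cauchy',f_scale=1.5)
    vis=sub.copy();cv2.circle(vis,(int(s.x[0]),int(s.x[1])),int(s.x[2]),(255,0,0),1)
    return (s.x[:2]+.5)/S-.5+[x0,y0],s.x[2]/S,vis
E
python3 - <<'E'
from h import *
import pickle
for n,f in((1,"st1.pkl"),(4,"st4.pkl")):
  st=pickle.load(open(f,"rb"))
  c,R,v=ring(cv2.imread(f"pics/w{n}.png"),(278,147));cv2.imwrite(f"pics/r{n}.png",v)
  h=ray(c,.153,st);print(c,R,h,(h-st["tcp_pos"])@st["ee_rot"])
st=r.sense();d=[.512,-.1915,-.005]
print(rot_to_row(st,place(d,[[0,.138,.187]])[0],downrot(np.pi-.005)))
E
python3 -m creep '[[1,0,0,0,0,0,0]]'
```

```text
[276.26669161 149.74066914] 15.515107946626896 [0.55945286 0.18301196 0.153     ] [ 0.05796405 -0.00320026  0.09922681]
[281.40908739 145.82851392] 15.482587536746607 [0.55946083 0.1831343  0.153     ] [0.06106652 0.00103444 0.10060432]
[ 1.0028e+00 -7.8800e-02  2.2100e-01 -6.0000e-04  3.0000e-04 -9.2900e-02]
time_s: 5.92
tcp_pos: [0.5781, 0.2416, 0.2535]
ee_rot: [[-0.292, -0.956, 0.002], [-0.956, 0.292, 0.001], [-0.001, -0.002, -1.0]]
wrist_force: [1.4, -0.4, -0.2]
gripper_width: 0.955
```

View pics/r4.png

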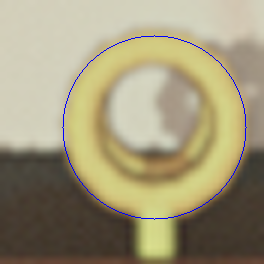

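```bash
sed -i 's/h\[...,1\]>90)/h[...,1]>70)/' h.py
python3 - <<'E'
from h import *
import pickle
vs=[]
for n,f in((1,"st1.pkl"),(4,"st4.pkl")):
  st=pickle.load(open(f,"rb"))
  c,R,v=ring(cv2.imread(f"pics/w{n}.png"),(278,147));vs.append(v)
  h=ray(c,.153,st);print(c,R,h,(h-st["tcp_pos"])@st["ee_rot"])
cv2.imwrite("pics/r5.png",np.hstack(vs))
E
python3 -m creep '[[1,0.6,-0.05,0,0,0,0],[1,0.6,-0.05,0,0,0,0],[1,0.6,-0.05,0,0,0,0],[1,0.6,-0.05,0,0,0,0],[1,0.6,-0.05,0,0,0,0]]'
python3 - <<'E'
from h import *
st=r.sense();d=[.512,-.1915,-.005]
print(rot_to_row(st,place(d,[[0,.138,.187]])[0],downrot(np.pi-.005)))
E
```

```text
[276.29040076 149.45197311] 15.715483349935292 [0.55936509 0.18279487 0.153     ] [ 0.05819728 -0.00317938  0.09922684]
[281.44940546 145.52430185] 15.703317298261185 [0.55935693 0.18290931 0.153     ] [0.06131206 0.00106803 0.10060395]
time_s: 6.33
tcp_pos: [0.5383, 0.0614, 0.2537]
ee_rot: [[-0.295, -0.956, 0.001], [-0.956, 0.295, -0.0], [-0.0, -0.001, -1.0]]
wrist_force: [-0.3, 0.5, -0.4]
gripper_width: 0.998
[ 0.3913 -0.0309  0.2224 -0.0004  0.     -0.0936]
```

View pics/r5.png

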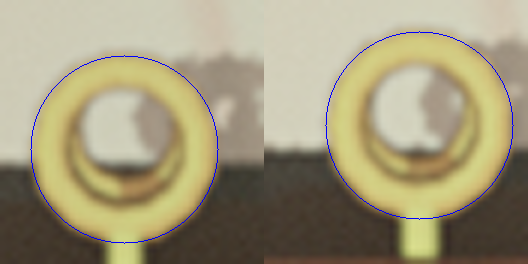

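```bash
python3 -m creep '[[1,0.14,-0.01,0.08,0,0,-0.04],[1,0.27,-0.02,0.15,0,0,-0.08],[1,0.391,-0.031,0.222,0,0,-0.094],[1,0.391,-0.031,0.222,0,0,-0.094],[1,0.391,-0.031,0.222,0,0,-0.094]]';python3 -m creep '[[1,0,0,0,0,0,0],[1,0,0,0,0,0,0]]'
python3 - <<'E'
from h import *
import pickle
st=r.sense();im=r.capture("wrist");pickle.dump(st,open("st6.pkl","wb"));d=[.512,-.1915,-.005]
cv2.imwrite("pics/w6.png",im)
print(st["time_s"],st["tcp_pos"],rot_to_row(st,place(d,[[0,.138,.187]])[0],downrot(np.pi-.005)))
E
```

```text
time_s: 6.75
tcp_pos: [0.5109, -0.0555, 0.1851]
ee_rot: [[-0.008, -1.0, -0.004], [-1.0, 0.008, -0.001], [0.001, 0.004, -1.0]]
wrist_force: [0.4, -0.3, -0.7]
gripper_width: 1.005
time_s: 6.92
tcp_pos: [0.5119, -0.0548, 0.1856]
ee_rot: [[-0.008, -1.0, -0.002], [-1.0, 0.008, -0.001], [0.001, 0.002, -1.0]]
wrist_force: [0.7, 1.0, 0.2]
gripper_width: 0.996
6.9167 [ 0.51186599 -0.05481145  0.18564042] [-0.0044 -0.0027 -0.0045  0.0008 -0.0002 -0.0009]
```

View pics/w6.png

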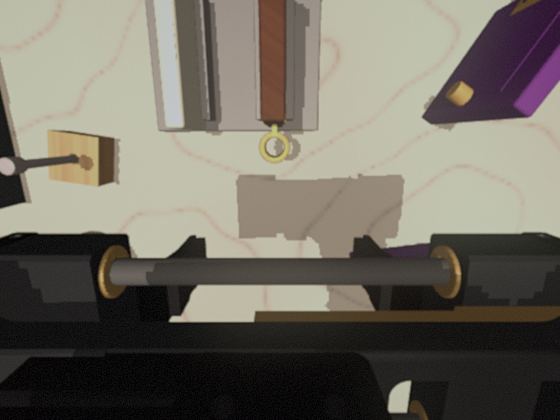

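Run:
```python
from h import *
import pickle
st=pickle.load(open("st6.pkl","rb"));im=cv2.imread("pics/w6.png")
c,R,v=ring(im,(275,147))
h=ray(c,.087,st);print(c,R,h,(h-st["tcp_pos"])@st["ee_rot"])
z=cv2.resize(im[0:165,230:320],None,fx=3.6,fy=3.6,interpolation=cv2.INTER_CUBIC)
cv2.imwrite("pics/r6.png",np.hstack([z[:594],cv2.copyMakeBorder(v,0,594-264,0,0,0)]))
for q in ((h[0],h[1]-.078,0),(h[0],h[1]-.078,-.01)):
  d=np.array(q)
  print(q,(proj("wrist",place(d,[[.008,.06,.14],[-.008,.06,.14],[.008,-.02,.14],[-.008,-.02,.14]]),st)-[230,0]+.5)*3.6-.5)
```

```text
[274.13407339 146.82540097] 15.386582616656069 [ 0.51547487 -0.11537963  0.087     ] [ 0.0604781  -0.00432673  0.09866681]
(np.float64(0.5154748733385012), np.float64(-0.19337962700390882), 0) [[ 108.57543366  435.68943689]
 [ 200.28536784  434.96322072]
 [  96.24467316 -100.91686342]
 [ 198.98357773 -101.73466232]]
(np.float64(0.5154748733385012), np.float64(-0.19337962700390882), -0.01) [[ 105.12688267  435.21964273]
 [ 196.84546036  435.45153086]
 [  97.51795691 -101.52079194]
 [ 200.26655479 -101.13619029]]
```

View pics/r6.png

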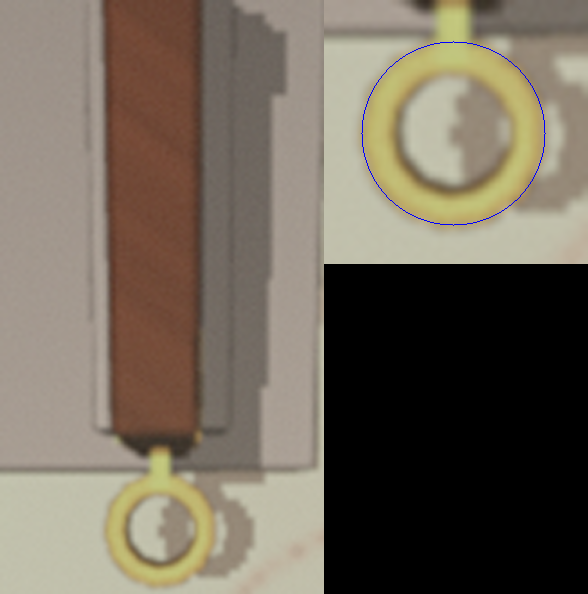

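Run:
```python
from h import *
st=r.sense()
for z in (.19,.125):print(rot_to_row(st,[.5147,-.1934,z],downrot(np.pi-.008)))
```

```text
[ 4.629e-01 -1.220e-02 -1.360e-02  6.000e-04 -2.000e-04  3.000e-04]
[ 4.628e-01 -1.260e-02  2.030e-01  6.000e-04 -2.000e-04  3.000e-04]
```

```bash
python3 -m creep '[[1,0.463,-0.012,-0.014,0,0,0],[1,0.463,-0.012,-0.014,0,0,0],[1,0.463,-0.012,-0.014,0,0,0],[1,0.463,-0.012,-0.014,0,0,0],[1,0.463,-0.012,-0.014,0,0,0]]'
python3 - <<'E'
from h import *
st=r.sense()
print(st["tcp_pos"]);im=r.capture("wrist");cv2.imwrite("pics/w7.png",im)
for z in (.19,.125):print(rot_to_row(st,[.5147,-.1934,z],downrot(np.pi-.008)))
E
```

```text
time_s: 7.38
tcp_pos: [0.5158, -0.1951, 0.1908]
ee_rot: [[-0.01, -1.0, 0.0], [-1.0, 0.01, -0.001], [0.001, -0.0, -1.0]]
wrist_force: [0.2, -0.2, 0.4]
gripper_width: 1.0
[ 0.51581646 -0.19514982  0.1908027 ]
[-0.0058  0.0038  0.0027 -0.     -0.0003 -0.0005]
[-0.006   0.0038  0.2193 -0.     -0.0003 -0.0005]
```

View pics/w7.png

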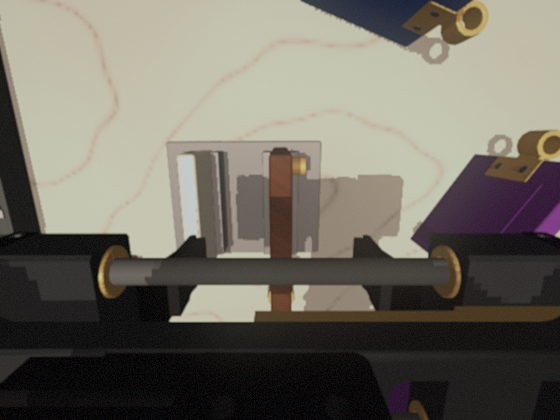

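```bash
python3 -m creep '[[1,-0.006,0.004,0.1,0,0,0],[1,-0.006,0.004,0.18,0,0,0],[1,-0.006,0.004,0.219,0,0,0],[0.7,-0.006,0.004,0.219,0,0,0],[0.6,-0.006,0.004,0.219,0,0,0]]'
python3 - <<'E'
from h import *
st=r.sense()
print(rot_to_row(st,[.5147,-.1934,.125],downrot(np.pi-.008)))
E
```

```text
time_s: 7.85
tcp_pos: [0.5149, -0.1905, 0.125]
ee_rot: [[-0.006, -1.0, -0.001], [-1.0, 0.006, -0.001], [0.001, 0.001, -1.0]]
wrist_force: [-0.6, -0.4, 0.7]
gripper_width: 0.92
[ 0.0095  0.0005 -0.0001  0.0003 -0.0002  0.0006]
```

```bash
python3 -m creep '[[0.5,0.0095,0,0,0,0,0],[0.4,0.0095,0,0,0,0,0],[0.3,0.0095,0,0,0,0,0],[0.25,0.0095,0,0,0,0,0],[0.25,0.0095,0,0,0,0,0]]'; python3 -m creep '[[0.2,0,0,0,0,0,0],[0.1,0,0,0,0,0,0],[0,0,0,0,0,0,0],[0,0,0,0,0,0,0],[0,0,0,0,0,0,0]]'; python3 -c "
from h import *
s=r.sense();print(s['tcp_pos'],s['ee_rot'],s['moment'])"
```

```text
time_s: 8.27
tcp_pos: [0.5151, -0.1934, 0.1256]
ee_rot: [[-0.006, -1.0, 0.0], [-1.0, 0.006, -0.001], [0.001, -0.0, -1.0]]
wrist_force: [-0.2, -0.4, 0.2]
gripper_width: 0.554
time_s: 8.68
tcp_pos: [0.515, -0.1935, 0.1256]
ee_rot: [[-0.006, -1.0, 0.0], [-1.0, 0.006, -0.001], [0.001, -0.0, -1.0]]
wrist_force: [-0.0, -0.3, -0.0]
gripper_width: 0.182
[ 0.51504079 -0.19346214  0.12556287] [[-6.21269050e-03 -9.99980694e-01  1.22369244e-04]
 [-9.99980354e-01  6.21258633e-03 -8.34015013e-04]
 [ 8.33238682e-04 -1.27548317e-04 -9.99999645e-01]] [-0.01683831  0.14741555  0.03618374]
```

```bash
python3 -m creep '[[0,0,0,0,0,0,0],[0,0,0,0,0,0,0],[0,0,0,0,0,0,0]]'; python3 -c "
from h import *
import pickle
s=r.sense();pickle.dump(s,open('grasp.pkl','wb'));print(s['tcp_pos'],s['ee_rot'],s['gripper_width'])"; python3 -m creep '[[0,0,0,-0.02,0,0,0],[0,0,0,-0.06,0,0,0],[0,0,0,-0.12,0,0,0],[0,0,0,-0.2,0,0,0],[0,0,0,-0.2,0,0,0]]'; python3 -m creep '[[0,0,0,-0.12,0,0,0],[0,0,0,-0.2,0,0,0],[0,0,0,-0.2,0,0,0]]'; python3 -c "
from h import *
s=r.sense();print(s['tcp_pos'],s['ee_rot'],s['wrist_force'],s['moment'])
cv2.imwrite('pics/s8.png',cv2.resize(r.capture('side')[130:280,190:350],(640,600),interpolation=cv2.INTER_CUBIC));cv2.imwrite('pics/t8.png',r.capture('top'));cv2.imwrite('pics/w8.png',r.capture('wrist'))
"
```

```text
time_s: 8.93
tcp_pos: [0.515, -0.1935, 0.1255]
ee_rot: [[-0.006, -1.0, 0.0], [-1.0, 0.006, -0.001], [0.001, -0.0, -1.0]]
wrist_force: [-0.6, 0.6, 0.3]
gripper_width: 0.18
[ 0.51503442 -0.19346953  0.1255429 ] [[-6.14242544e-03 -9.99981134e-01  4.91480527e-05]
 [-9.99980780e-01  6.14238182e-03 -8.43416877e-04]
 [ 8.43099079e-04 -5.43277333e-05 -9.99999643e-01]] 0.17982228838315648
time_s: 9.35
tcp_pos: [0.5175, -0.194, 0.1899]
ee_rot: [[-0.005, -1.0, 0.008], [-1.0, 0.005, -0.003], [0.003, -0.008, -1.0]]
wrist_force: [1.5, -0.6, -2.3]
gripper_width: 0.18
time_s: 9.6
tcp_pos: [0.5196, -0.1946, 0.2552]
ee_rot: [[-0.004, -1.0, 0.019], [-1.0, 0.004, -0.006], [0.006, -0.019, -1.0]]
wrist_force: [1.5, 0.2, -2.8]
gripper_width: 0.184
[ 0.51962488 -0.19462884  0.25521611] [[-0.00432205 -0.99981736  0.01861622]
 [-0.99997484  0.00421651 -0.00570476]
 [ 0.00562522 -0.01864041 -0.99981043]] [ 1.54585646  0.20318328 -2.81075097] [ 0.00663343 -0.13314749  0.00539743]
```

View pics/s8.png

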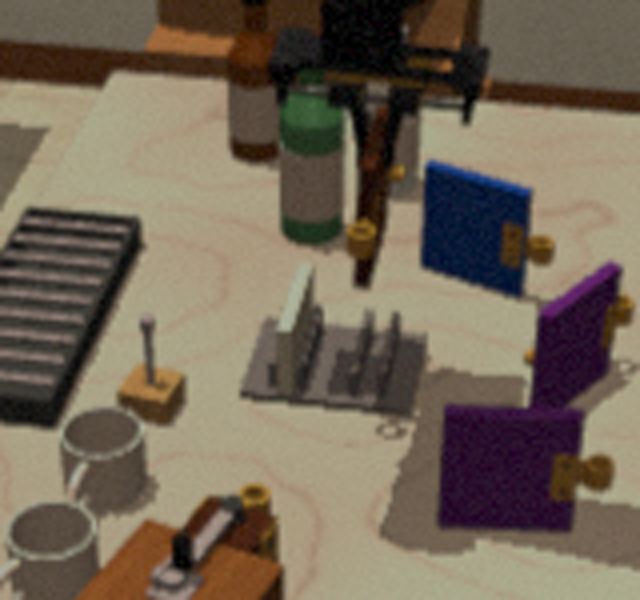

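View pics/w8.png

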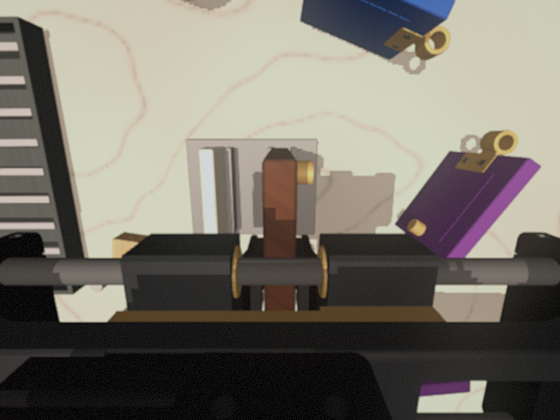

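```bash
cat >> h.py <<'E'
HG=np.array([.5588,.1831,.115]);YAW=-.2975
def tgt(back=0,up=0):
    R=downrot(np.pi+YAW);y=np.array([-np.sin(YAW),np.cos(YAW),0])
    return HG-R@[-.0781,0,.0505]-back*y+np.array([0,0,up]),R
E
python3 - <<'E'
from h import *
st=r.sense()
print(tgt(),tgt(.1,.08)[0],rot_to_row(st,*tgt(.1,.08)))
E
```

```text
(array([0.53590647, 0.10843075, 0.1655    ]), array([[-0.29313094, -0.9560723 ,  0.        ],
       [-0.9560723 ,  0.29313094,  0.        ],
       [-0.        ,  0.        , -1.        ]])) [0.50659338 0.01282352 0.2455    ] [-6.87e-01  3.45e-02  7.70e-03 -1.60e-03 -2.00e-04  9.28e-02]
```

```bash
python3 -m creep '[[0,-0.1,0.005,0,0,0,0.015],[0,-0.23,0.012,0,-0.0005,0,0.035],[0,-0.36,0.018,0,-0.001,0,0.055],[0,-0.49,0.025,0.004,-0.0016,0,0.075],[0,-0.6,0.03,0.008,-0.0016,0,0.093]]'; python3 -m creep '[[0,-0.05,0,0,0,0,0],[0,-0.07,0,0,0,0,0],[0,-0.07,0,0,0,0,0]]';python3 - <<'E'
from h import *
st=r.sense()
print(st['tcp_pos'],rot_to_row(st,*tgt(.1,.0)))
E
```

```text
time_s: 10.17
tcp_pos: [0.506, -0.0114, 0.2429]
ee_rot: [[-0.297, -0.955, -0.005], [-0.955, 0.297, -0.001], [0.002, 0.004, -1.0]]
wrist_force: [0.5, -0.6, -3.2]
gripper_width: 0.178
time_s: 10.42
tcp_pos: [0.5115, 0.0097, 0.2406]
ee_rot: [[-0.295, -0.956, -0.009], [-0.956, 0.295, -0.002], [0.004, 0.008, -1.0]]
wrist_force: [-0.6, 0.4, -3.2]
gripper_width: 0.181
[0.51146241 0.00972595 0.24062829] [-0.0061  0.0165  0.2505  0.0026 -0.0013 -0.0005]
```

```bash
python3 -m creep '[[0,-0.006,0.016,0.05,0.0026,-0.0013,0],[0,-0.006,0.016,0.13,0.0026,-0.0013,0],[0,-0.006,0.016,0.2,0.0026,-0.0013,0],[0,-0.006,0.016,0.25,0.0026,-0.0013,0],[0,-0.006,0.016,0.25,0.0026,-0.0013,0]]';python3 - <<'E'
from h import *
st=r.sense()
print(st['tcp_pos'],rot_to_row(st,*tgt(.1,.0)),rot_to_row(st,*tgt(.04,.0)))
b=r.capture("side");c=r.capture("top")
cv2.imwrite("pics/s9.png",np.hstack([cv2.resize(b[200:320,190:310],(400,400),interpolation=cv2.INTER_CUBIC),cv2.resize(c[150:250,180:280],(400,400),interpolation=cv2.INTER_CUBIC)]))
E
```

```text
time_s: 10.83
tcp_pos: [0.5034, 0.0108, 0.1613]
ee_rot: [[-0.297, -0.955, -0.01], [-0.955, 0.297, -0.002], [0.005, 0.009, -1.0]]
wrist_force: [-1.0, -0.7, -3.2]
gripper_width: 0.184
[0.50340915 0.01077579 0.16127231] [-0.0096 -0.008  -0.0142  0.0029 -0.0017 -0.0013] [-0.2096 -0.0071 -0.0153  0.0029 -0.0017 -0.0013]
```

View pics/s9.png

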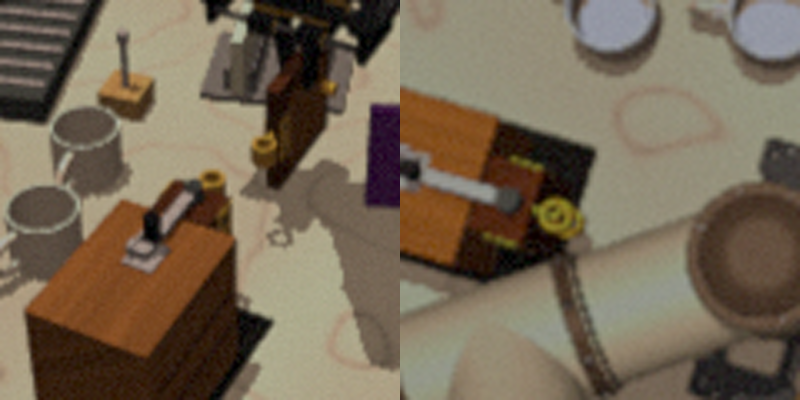

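```bash
python3 -m creep '[[0,-0.07,-0.008,-0.015,0.003,-0.0017,-0.0013],[0,-0.11,-0.008,-0.015,0.003,-0.0017,-0.0013],[0,-0.11,-0.008,-0.015,0.003,-0.0017,-0.0013],[0,-0.11,-0.008,-0.015,0.003,-0.0017,-0.0013]]';python3 - <<'E'
from h import *
st=r.sense()
print(st['tcp_pos'],rot_to_row(st,*tgt(.06,.0)))
E
python3 -m creep '[[0,0,0,0,0,0,0],[0,0,0,0,0,0,0],[0,0,0,0,0,0,0]]';python3 - <<'E'
from h import *
st=r.sense()
print(st['tcp_pos'],rot_to_row(st,*tgt(.06,.0)))
b=r.capture("side");cv2.imwrite("pics/side10.png",b)
hole=st["tcp_pos"]+st["ee_rot"]@[-.0781,0,.0505]
print(hole,proj("side",[hole+[0,0,.012],[*HG[:2],.153]]))
cv2.imwrite("pics/s10.png",cv2.resize(b[230:290,220:290],None,fx=10,fy=10,interpolation=cv2.INTER_CUBIC))
E
```

```text
time_s: 11.27
tcp_pos: [0.519, 0.0429, 0.1703]
ee_rot: [[-0.291, -0.957, 0.01], [-0.957, 0.291, 0.001], [-0.004, -0.009, -1.0]]
wrist_force: [0.1, -0.0, -3.7]
gripper_width: 0.182
[0.51901686 0.04288817 0.17030198] [-0.0253  0.0103  0.016  -0.0028  0.0013  0.0008]
time_s: 11.52
tcp_pos: [0.5189, 0.0426, 0.1705]
ee_rot: [[-0.291, -0.957, 0.01], [-0.957, 0.291, 0.001], [-0.004, -0.009, -1.0]]
wrist_force: [-0.7, 0.3, -3.0]
gripper_width: 0.187
[0.5188551  0.04256019 0.17046337] [-0.0265  0.0101  0.0166 -0.0028  0.0013  0.0007]
[0.54207536 0.11735157 0.12029435] [[262.58106968 244.8777259 ]
 [253.5126941  252.30021077]]
```

View pics/s10.png

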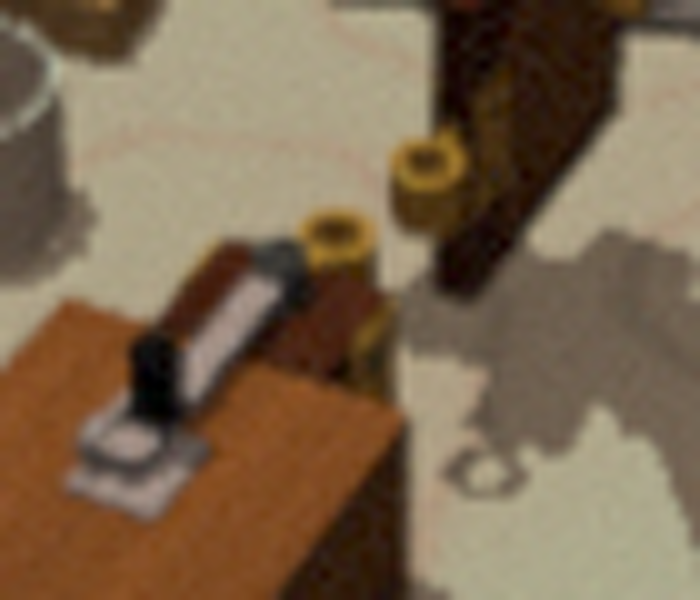

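Run:
```python
from h import *
im=r.capture("wrist");cv2.imwrite("pics/w10.png",im)
I={"tcp_pos":np.zeros(3),"ee_rot":np.eye(3)}
P=np.array([[.0599,-.008,-.0145],[.0599,.008,-.0145],[.0599,-.008,.1155],[.0599,.008,.1155],[.04,-.008,-.0145],[.04,.008,-.0145]])
q=proj("wrist",P,I);print(q,(q-[225,120]+.5)*5-.5)
cv2.imwrite("pics/w10z.png",cv2.resize(im[120:240,225:345],None,fx=5,fy=5,interpolation=cv2.INTER_CUBIC))
```

```text
[[262.72338537 157.21976074]
 [298.76860536 157.2323163 ]
 [270.9794518  146.61532764]
 [289.25590663 146.62111212]
 [263.3124136  201.00459321]
 [298.04126638 201.02125314]] [[190.61692685 188.0988037 ]
 [370.84302682 188.16158152]
 [231.89725902 135.07663819]
 [323.27953316 135.1055606 ]
 [193.56206798 407.02296607]
 [367.20633192 407.10626571]]
```

View pics/w10z.png

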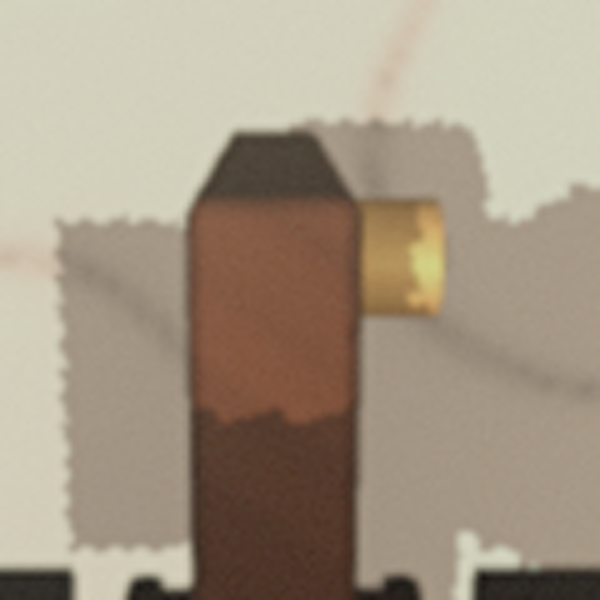

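```bash
sed -i 's/^HG=.*YAW/HG=np.array([.5588,.1828,.116]);YAW/' h.py
python3 - <<'E'
from h import *
st=r.sense()
print(st['time_s'],st['tcp_pos'],st['ee_rot'][:,2]);
for b in(.06,.03,0):print(rot_to_row(st,*tgt(b,.0)))
E
```

```text
11.6167 [0.51886897 0.04257992 0.17033815] [ 0.00952358  0.00141962 -0.99995364]
[-0.0255  0.0098  0.0128 -0.0028  0.0013  0.0007]
[-0.1255  0.0096  0.0132 -0.0028  0.0013  0.0007]
[-0.2255  0.0094  0.0136 -0.0028  0.0013  0.0007]
```

```bash
python3 -m creep '[[0,-0.03,0.0098,0.0128,-0.0028,0.0013,0.0007],[0,-0.06,0.0097,0.013,-0.0028,0.0013,0.0007],[0,-0.09,0.0097,0.013,-0.0028,0.0013,0.0007],[0,-0.09,0.0097,0.013,-0.0028,0.0013,0.0007],[0,-0.09,0.0097,0.013,-0.0028,0.0013,0.0007]]';python3 - <<'E'
from h import *
st=r.sense()
print(st['time_s'],st['tcp_pos'],st['ee_rot'][:,2]);
for b in(.03,.015,0):print(rot_to_row(st,*tgt(b,.0)))
E
```

```text
time_s: 12.03
tcp_pos: [0.5242, 0.0701, 0.1664]
ee_rot: [[-0.292, -0.956, -0.0], [-0.956, 0.292, -0.0], [0.0, 0.0, -1.0]]
wrist_force: [0.0, -0.2, -3.3]
gripper_width: 0.179
12.0333 [0.52422755 0.07012464 0.16643124] [-1.65333244e-04 -3.65808891e-05 -9.99999986e-01]
[-0.0325 -0.0001 -0.0002  0.     -0.      0.0004]
[-0.0825 -0.0002 -0.0002  0.     -0.      0.0004]
[-0.1325 -0.0003 -0.0002  0.     -0.      0.0004]
```

Well aligned; slide in slowly.

```bash
python3 -m creep '[[0,-0.02,0,0,0,0,0],[0,-0.04,0,0,0,0,0],[0,-0.06,0,0,0,0,0],[0,-0.08,0,0,0,0,0],[0,-0.09,0,0,0,0,0]]';python3 -m creep '[[0,0,0,0,0,0,0],[0,0,0,0,0,0,0]]';python3 - <<'E'
from h import *
st=r.sense()
print(st['time_s'],st['tcp_pos'],st['ee_rot'][:,2],rot_to_row(st,*tgt(0,.0)))
b=r.capture("side");cv2.imwrite("pics/side11.png",b)
hole=st["tcp_pos"]+st["ee_rot"]@[-.0781,0,.0495]
print(hole,proj("side",[hole+[0,0,.012],[*HG[:2],.153]]))
cv2.imwrite("pics/s11.png",cv2.resize(b[230:290,220:290],None,fx=10,fy=10,interpolation=cv2.INTER_CUBIC))
E
```

```text
time_s: 12.45
tcp_pos: [0.5325, 0.0968, 0.1665]
ee_rot: [[-0.291, -0.957, 0.0], [-0.957, 0.291, 0.0], [-0.0, -0.0, -1.0]]
wrist_force: [0.5, 1.2, -2.9]
gripper_width: 0.18
time_s: 12.62
tcp_pos: [0.5326, 0.0971, 0.1664]
ee_rot: [[-0.291, -0.957, 0.0], [-0.957, 0.291, 0.0], [-0.0, -0.0, -1.0]]
wrist_force: [-0.2, -1.0, -3.4]
gripper_width: 0.184
12.6167 [0.53258046 0.09714603 0.16640942] [ 1.88821109e-04  1.36223762e-04 -9.99999973e-01] [-0.0383  0.     -0.0003 -0.      0.0001  0.0007]
[0.55531441 0.1718736  0.11692389] [[255.41233642 255.96433574]
 [253.53151561 252.23897316]]
```

View pics/s11.png

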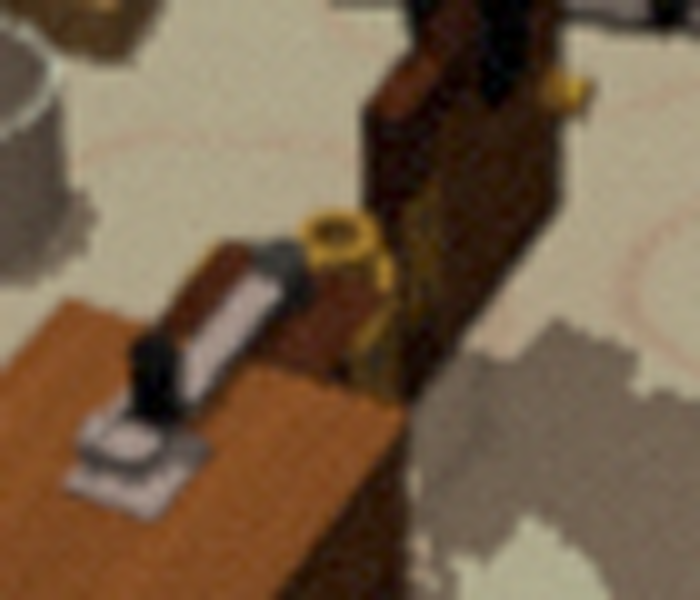

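```bash
python3 -m creep '[[0,-0.01,0,0,0,0,0],[0,-0.02,0,0,0,0,0],[0,-0.03,0,0,0,0,0],[0,-0.038,0,0,0,0,0],[0,-0.038,0,0,0,0,0]]';python3 -m creep '[[0,0,0,0,0,0,0],[0,0,0,0,0,0,0]]';python3 - <<'E'
from h import *
st=r.sense()
print(st['time_s'],st['tcp_pos'],rot_to_row(st,*tgt(0,.0)))
b=r.capture("side");cv2.imwrite("pics/side12.png",b);c=r.capture("top")
for nm in("side","top"):
  hole=st["tcp_pos"]+st["ee_rot"]@[-.0781,0,.0495]
  D=st["tcp_pos"]+(st["ee_rot"]@np.array([[-.0601,-.008,-.0155],[-.0601,.008,-.0155],[.0599,-.008,-.0155],[.0599,.008,-.0155]]).T).T
  print(nm,(proj(nm,[[*HG[:2],.153],*D])-([220,230] if nm=="side" else [190,180])+.5)*10-.5)
cv2.imwrite("pics/s12.png",cv2.resize(b[230:290,220:290],None,fx=10,fy=10,interpolation=cv2.INTER_CUBIC))
cv2.imwrite("pics/t12.png",cv2.resize(c[180:240,190:260],None,fx=10,fy=10,interpolation=cv2.INTER_CUBIC))
E
```

```text
time_s: 13.08
tcp_pos: [0.536, 0.1083, 0.1664]
ee_rot: [[-0.291, -0.957, 0.0], [-0.957, 0.291, 0.0], [-0.0, -0.0, -1.0]]
wrist_force: [-0.2, 0.4, -3.2]
gripper_width: 0.186
time_s: 13.25
tcp_pos: [0.5361, 0.1083, 0.1664]
ee_rot: [[-0.291, -0.957, 0.0], [-0.957, 0.291, 0.0], [-0.0, -0.0, -1.0]]
wrist_force: [1.2, -0.2, -3.6]
gripper_width: 0.185
13.25 [0.53605932 0.10832629 0.16640708] [ 0.0008  0.0003 -0.0003 -0.0001  0.0001  0.0008]
side [[339.81515606 226.88973164]
 [342.84787477 115.77531348]
 [388.17891246 130.28457952]
 [513.21906834 -86.07689098]
 [556.44567997 -73.2386107 ]]
top [[290.88760939 239.01682936]
 [339.62651227 223.07793025]
 [323.35278809 274.12645171]
 [722.72698749 340.9810546 ]
 [706.70492635 392.29766066]]
```

View pics/s12.png

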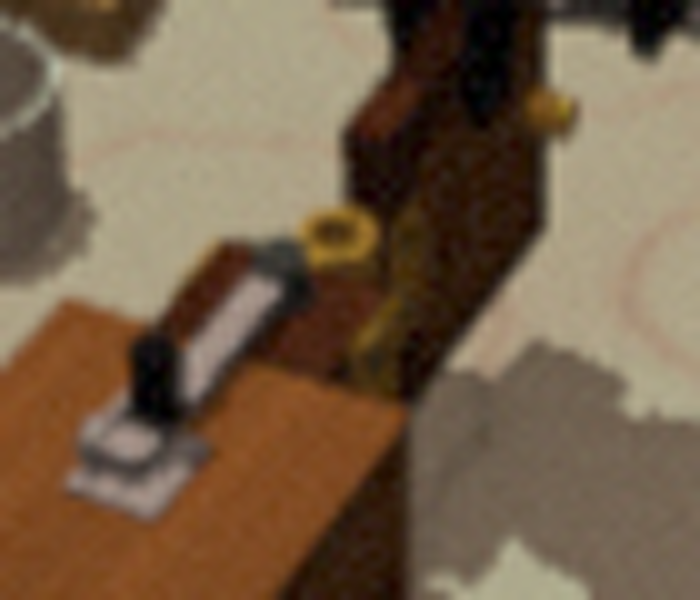

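View pics/t12.png

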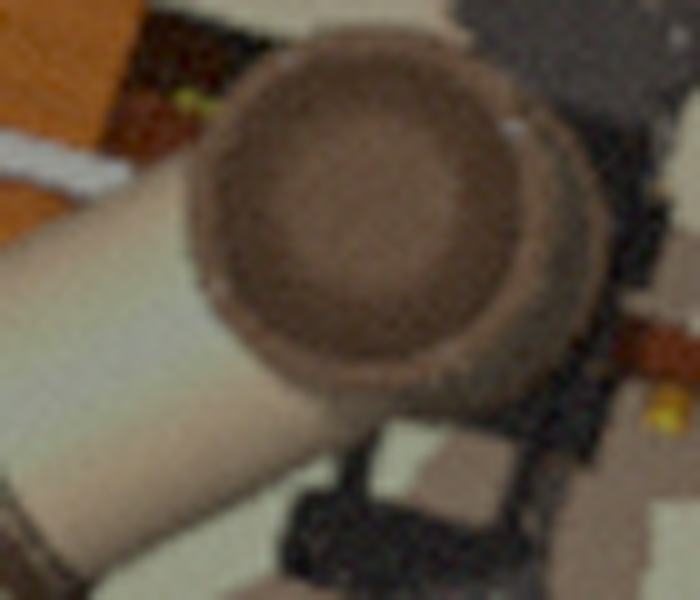

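Run:
```python
import cv2,numpy as np
b=cv2.imread("pics/side10.png")
h=cv2.cvtColor(b,cv2.COLOR_BGR2HSV)
S=10
u=cv2.resize(b[230:290,220:290],None,fx=S,fy=S,interpolation=cv2.INTER_CUBIC).astype(np.float32)
# brassness: (R+G)/2-B
g=(u[...,2]+u[...,1])/2-u[...,0]
for (cx,cy,w,hh) in ((429,163,40,24),(429,160,34,16),(429,165,34,20)):
    t=g[cy-hh:cy+hh,cx-w:cx+w]
    reg=g[231-60:231+60,337-70:337+70]
    m=cv2.matchTemplate(reg,t,cv2.TM_CCOEFF_NORMED)
    _,v,_,l=cv2.minMaxLoc(m)
    print(v,(cx-(337-70+l[0]+w)), (cy-(231-60+l[1]+hh)))
vis=np.clip(g*2,0,255).astype(np.uint8);cv2.imwrite("pics/g10.png",vis)
```

```text
0.8663203120231628 90 -71
0.9150189757347107 91 -71
0.8676699995994568 90 -71
```

View pics/g10.png

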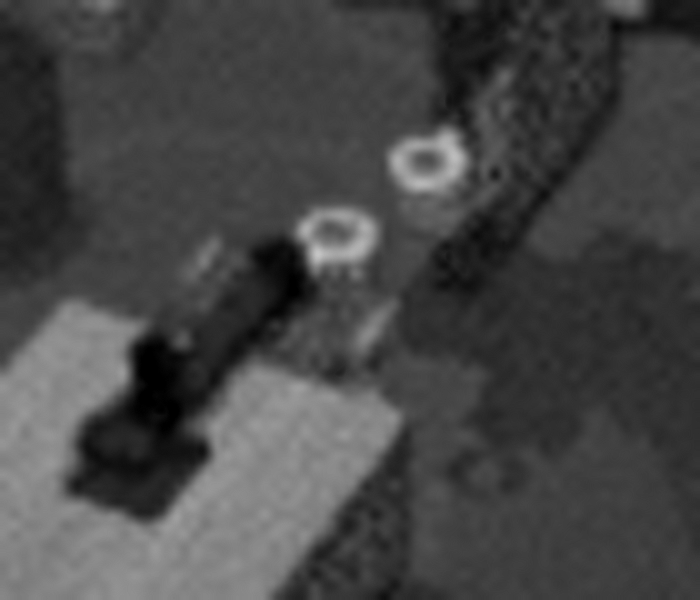

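Run:
```python
from h import *
A=np.array([.51886897,.04257992,.17033815]);RA=np.array([[-.291,-.957,.0095],[-.957,.291,.0014],[-.004,-.009,-1]])
st=r.sense();print(st['time_s'],st['tcp_pos'],st['wrist_force'])
# predicted motion of pull knob & corner
for P in([.045,.015,.05],[-.06,0,-.0155],[-.06,0,.11]):
    a=A+RA@P;b=st["tcp_pos"]+st["ee_rot"]@P
    print("pred",(proj("side",b)-proj("side",a)).round(2),proj("side",a).round(1))
i0=cv2.imread("pics/side10.png");i1=cv2.imread("pics/side12.png")
S=8
up=lambda i:cv2.resize(i[200:300,220:320],None,fx=S,fy=S,interpolation=cv2.INTER_CUBIC)
u0,u1=up(i0),up(i1)
for P in([.045,.015,.05],[-.06,0,-.0155],[-.06,0,.11]):
    a=((proj("side",A+RA@P)[0]-[220,200]+.5)*S).astype(int)
    w=40;t=u0[a[1]-w:a[1]+w,a[0]-w:a[0]+w]
    m=cv2.matchTemplate(u1,t,cv2.TM_CCOEFF_NORMED);_,v,_,l=cv2.minMaxLoc(m)
    print(v,(np.array(l)+w-a)/S)
```

```text
13.35 [0.53598584 0.10820392 0.16639718] [-0.38589314 -0.42343276 -4.07036539]
pred [[-7.68 11.92]] [[282.6 228.8]]
pred [[-9.11 13.01]] [[265.3 228.8]]
pred [[-8.31 13.35]] [[265.  258.2]]
0.7390282154083252 [-20.375  54.5  ]
0.8308036923408508 [15.5   57.125]
0.8733649849891663 [-28.25  -39.125]
```

Run:
```python
from h import *
A=np.array([.51886897,.04257992,.17033815]);RA=np.array([[-.291,-.957,.0095],[-.957,.291,.0014],[-.004,-.009,-1]])
st=r.sense()
i0=cv2.imread("pics/side10.png").astype(np.float32);i1=cv2.imread("pics/side12.png").astype(np.float32)
S=8
up=lambda i:cv2.resize(i[190:320,220:320],None,fx=S,fy=S,interpolation=cv2.INTER_CUBIC)
u0,u1=up(i0),up(i1)
for P,off in(([.045,.015,.05],(0,0)),([-.06,0,-.0155],(0,0)),([.06,0,.05],(0,0)),([.06,0,.11],(0,0))):
    a3=proj("side",A+RA@P)[0];pr=proj("side",st["tcp_pos"]+st["ee_rot"]@P)[0]-a3
    a=((a3-[220,190]+.5)*S).astype(int);w=36
    t=u0[a[1]-w:a[1]+w,a[0]-w:a[0]+w]
    c=(a+pr*S).astype(int);q=w+3*S
    reg=u1[c[1]-q:c[1]+q,c[0]-q:c[0]+q]
    m=cv2.matchTemplate(reg,t,cv2.TM_CCOEFF_NORMED);_,v,_,l=cv2.minMaxLoc(m)
    print(P,pr.round(2),v,(np.array(l)-q+w+c-a)/S)
```

```text
[0.045, 0.015, 0.05] [-7.68 11.92] 0.6614724397659302 [-7.125 11.   ]
[-0.06, 0, -0.0155] [-9.11 13.01] 0.7680118083953857 [-9.125 15.375]
[0.06, 0, 0.05] [-7.67 11.69] 0.8879392743110657 [-7.75  11.625]
[0.06, 0, 0.11] [-7.34 11.86] 0.992866039276123 [-7.5  12.25]
```

```bash
python3 -m creep '[[0,0.002,0,-0.002,0,0,0],[0,0.002,0,-0.002,0,0,0],[0,0.002,0,-0.002,0,0,0]]';python3 -m creep '[[0,0,0,0,0,0,0],[0,0,0,0,0,0,0],[0,0,0,0,0,0,0],[0,0,0,0,0,0,0]]';python3 - <<'E'
from h import *
st=r.sense()
print(st['time_s'],st['tcp_pos'],st['wrist_force'],rot_to_row(st,*tgt(0,.0)))
im=r.capture("wrist");cv2.imwrite("pics/w13.png",cv2.resize(im[120:240,225:345],None,fx=5,fy=5,interpolation=cv2.INTER_CUBIC))
cv2.imwrite("pics/s13.png",r.capture("side"))
E
```

```text
time_s: 13.6
tcp_pos: [0.5358, 0.1075, 0.1671]
ee_rot: [[-0.291, -0.957, 0.0], [-0.957, 0.291, 0.0], [-0.0, -0.0, -1.0]]
wrist_force: [-0.4, -0.0, -4.0]
gripper_width: 0.178
time_s: 13.93
tcp_pos: [0.5358, 0.1075, 0.1671]
ee_rot: [[-0.291, -0.957, 0.0], [-0.957, 0.291, 0.0], [-0.0, -0.0, -1.0]]
wrist_force: [-0.0, 0.0, -3.0]
gripper_width: 0.184
13.9333 [0.53580383 0.10753159 0.16705934] [-0.03361981  0.04531727 -3.04522725] [-0.002   0.0003  0.0019 -0.0001  0.0001  0.0007]
```

View pics/w13.png

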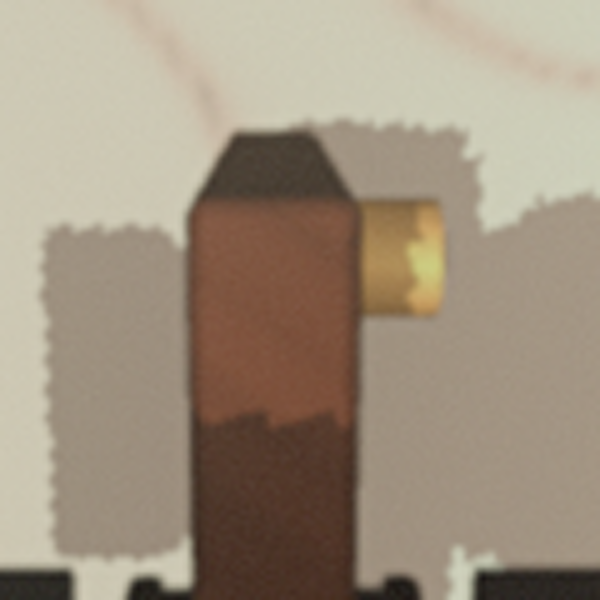

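View pics/s13.png

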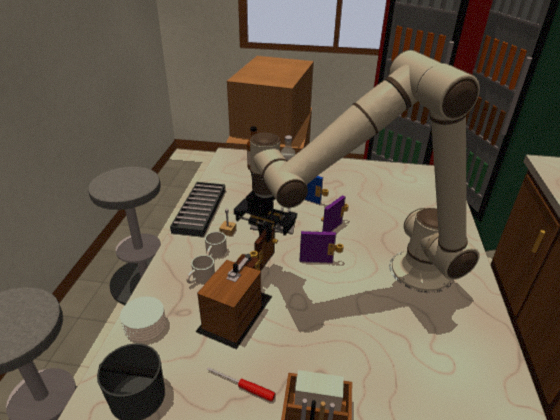

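```bash
python3 -c "
from station import r
print(r.finish_job())"
```

```text
the job is handed in; nothing more can be done
None
```

I closed the hook against its stop, lifted the dark door out of the rack, and handed in at about 14 s while holding its knuckle in the post's gap. The hand-in gives no verdict, so success rests on my own checks.

**Hook:** It would not move further when I pushed it. A wrist picture taken after I let go shows it straight along the cabinet.

**Door in the gap:**
- **Contact:** The wrist force is about -3 N in z, which is just the door's weight, with nothing measurable sideways. So the door is not touching the post.
- **Angle and grip:** The tool is vertical to within 0.001 rad, in line with the post to within about 0.01 rad, and not moving. The wrist pictures from before insertion and at the end match, so the door has not slipped in the fingers.
- **Hole position:** From the wrist-camera measurements, the hole should be within about 1–2 mm of the axis and about 1 mm of mid gap.

**Checks that disagreed or were unclear:**
- **Height and depth:** The side camera put the door 0.3–0.4 px (about 1 mm) lower or further in than calculated. I offset for that by raising it about 1.5 mm and drawing it back about 1 mm.
- **Door's top corner:** A weak match (score 0.77) on this corner in the side picture was off by 2.4 px. I trusted a stronger match (0.99) instead.
- **Final alignment:** I could not see the holes lined up. The upper knuckle and the arm hid the door's knuckle from every camera at the end.

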